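# Return the edged lenses to their job trays

## Task

The four tinted lenses on the bench mat have come back from the edger, still on their blocks. Put each one into the job tray with the frame it was cut for, the frame whose fitted lens has the same tint and shape: laid flat, block up, in the middle of that tray's grey foam pad, so that nothing stands above the tray's rim. Set the lenses down gently without dropping them, and do not knock or push away the dropper bottle and the screw pot standing among them.

Things in the scene. Friction and masses are not known exactly. Their poses are not given: they have to be found in the camera images.
- lens_green_c (a point): Centre, 14 mm above the underside, of the loose blocked lens: round, 48 mm across, bottle-green, lying flat on a 3 mm bench mat, yaw random. Lens: lowest 4 mm. On its middle the cream edging block: flange 26 mm across from 4 to 8 mm up, then the round stem to grip, 18 mm across, from 8 to 28 mm up. z up out of the stem. About 30 g.
- lens_amber_c (a point): Centre, 14 mm above the underside, of the loose blocked lens: rectangular with rounded corners, 52 mm by 33 mm, amber-orange, lying flat on a 3 mm bench mat, yaw random. Lens: lowest 4 mm. On its middle the cream edging block: flange 26 mm across from 4 to 8 mm up, then the round stem to grip, 18 mm across, from 8 to 28 mm up. z up out of the stem. About 30 g.
- lens_blue_c (a point): Centre, 14 mm above the underside, of the loose blocked lens: hexagonal, 51 mm by 43 mm, deep blue, lying flat on a 3 mm bench mat, yaw random. Lens: lowest 4 mm. On its middle the cream edging block: flange 26 mm across from 4 to 8 mm up, then the round stem to grip, 18 mm across, from 8 to 28 mm up. z up out of the stem. About 30 g.
- lens_rose_c (a point): Centre, 14 mm above the underside, of the loose blocked lens: aviator drop shape, about 57 mm by 44 mm, rose-pink, lying flat on a 3 mm bench mat, yaw random. Lens: lowest 4 mm. On its middle the cream edging block: flange 26 mm across from 4 to 8 mm up, then the round stem to grip, 18 mm across, from 8 to 28 mm up. z up out of the stem. About 30 g.
- pad_green (a point): Middle of the top of the grey foam pad (72 mm square, top 8 mm above the bench) in the fixed ivory tray with the thin gold round frame, one rim glazed green. Tray axes: z up, y its long side. Walls 40 mm high: inner faces 44 mm off to -x, 43 mm to -y; to +x, 46 mm off, a 20 mm high divider, then the frame (24 mm high); to +y a flat ticket.
- pad_amber (a point): Middle of the top of the grey foam pad (72 mm square, top 8 mm above the bench) in the fixed ivory tray with the black rectangular frame, one rim glazed amber. Tray axes: z up, y its long side. Walls 40 mm high: inner faces 44 mm off to -x, 43 mm to -y; to +x, 46 mm off, a 20 mm high divider, then the frame (24 mm high); to +y a flat ticket.
- pad_blue (a point): Middle of the top of the grey foam pad (72 mm square, top 8 mm above the bench) in the fixed ivory tray with the thin silver hexagonal frame, one rim glazed blue. Tray axes: z up, y its long side. Walls 40 mm high: inner faces 44 mm off to -x, 43 mm to -y; to +x, 46 mm off, a 20 mm high divider, then the frame (24 mm high); to +y a flat ticket.
- pad_rose (a point): Middle of the top of the grey foam pad (72 mm square, top 8 mm above the bench) in the fixed ivory tray with the dark brown aviator frame, one rim glazed rose. Tray axes: z up, y its long side. Walls 40 mm high: inner faces 44 mm off to -x, 43 mm to -y; to +x, 46 mm off, a 20 mm high divider, then the frame (24 mm high); to +y a flat ticket.
- dropper: Small amber glass dropper bottle with a black cap, 30 mm across and 71 mm high, loose, standing among the lenses; origin at the centre of its underside, z up.
- screwpot: Small round aluminium screw pot, 41 mm across and 26 mm high, loose, standing among the lenses; origin at the centre of its underside, z up.

How it is judged:
By the outcome, as a careful person would: the job done as asked, in the order asked, and still so for the second after the job is handed in, with the robot touching nothing.
It also fails if it takes over 99 s, if anything falls off the work surface, if the arm or the gripper's body presses on something with over 40 N, if the wrist force passes 120 N, or if a joint passes its speed limit or range.

## Robot

A 6-joint arm with a two-finger parallel gripper is mounted at the origin on the work surface. World frame = base frame: x ahead of the robot, y to its left, z up, the work surface at z = 0. Lengths are in m, angles in degrees, forces in N, time in s.
With the tool pointing down it reaches from about 0.25 to 0.725 m from the base axis. Payload 9.7 kg.
Tool frame: the origin (TCP) lies at the very end of the fingers, on their centre line; the grasp point (between the pads) lies 19 mm behind it; z points along the fingers, y is the line along which they close (so a half turn about z gives the same grasp; the last joint's range is limited). The gripper opens to 85 mm and grips with 20 to 120 N. Pads are 22 mm wide; open, the fingers measure 114 mm over their backs; the gripper's body (76 mm by 85 mm) begins 54 mm behind the grasp point. The pads swing forward as they close: fully open they stand 13 mm farther back than shut.
Start: joints at [-70.359, 4.979, 10.078, 95.1, 0, 90], TCP at [0.185, -0.518, 0.195] pointing down, gripper open.
Joint ranges: [-179.16, 179.16], [-48.56, 103.87], [-65.8, 70.77], [-126.05, 130.52], [-82.76, 87.17], [-180, 180]. Speed limits (degrees/s): [127.2, 127.2, 147.25, 180, 180, 180].

## Interface

Orientations are given as [roll, pitch, yaw] about the fixed x, y, z axes, in that order (R = Rz(yaw) Ry(pitch) Rx(roll)).
In Python, from workcell import telemetry, optics, workorder gives the robot as it stands.
- The arm moves only by the shell command python3 -m handwheel 'ROWS' [FORCE]. ROWS is JSON, a list of rows, each an object of numbers: "tx", "ty", "tz": the shift along the tool's x, y, z in m; "ax", "ay", "az": the turn, a rotation vector about the tool's x, y, z in degrees; "jaw": the gripper command: -1 is shut, 1 is fully open, values between are in proportion. A call has exactly 10 rows; each row shifts and turns the commanded pose from where the row before left it, along the tool's axes as they then stand; what a row does not reach is not made up. A row lasts 1/8 s, in which the tool goes at most 62.5 mm and 10.7 degrees, less where a joint would pass 70% of its speed; a pose out of reach is approached as far as the arm can. A call is refused whole if a number of a shift passes 0.0625 or a number of a turn 10.7, either way. A call with a gripper value outside its range is refused whole. The fingers move at their own pace and stop on an object; FORCE is the grip in N (left out, the last holds). Time passes only in rows, so rows that do not move let the fingers close, or fill a call up. It gives the time, the measured TCP pose, the force, the opening and the grip force at its end, in the units of the state.
- telemetry.get_obs(): the state, without advancing time (a new reading comes with each control period).
- optics.camera(name): name is "side" or "top"; returns a dict with "color" (400x640x3 uint8, red, green, blue), "K" (3x3 intrinsics, pixels), "k1" (the pictures are not rectified: a ray, as slopes to the right and down, at radius r is drawn at 1 + k1 r^2 times it, then the intrinsics apply), "extrinsics" (4x4, takes a point from camera to world coordinates). Camera axes: x right, y down, z forward; pixel columns grow to the right and rows downward; lengths in m; the calibration is good to about 2 mm. A picture is of the moment at which its call begins. There is no depth.
- workorder.job_done(): hands the job in; it is judged then, once.
The state is a dict: "time": time; "q": joint angles; "qd": joint speeds; "joint_efforts": joint torques, N m; "ee_pos": TCP position; "tcp_rot": TCP orientation; "wrist_force": force on the tool from outside, world axes, zero at the start; "torque": the same for the moment, N m; "opening": finger opening in m; "grasp_force": force on a finger pad.
Only numpy, scipy, OpenCV 4.12 (cv2) and the standard library are available. Lean on these libraries where they do the work, as an engineer would, in place of code of your own. Each camera call takes 0.05 s, during which the arm holds its last target. There are 200 camera calls.

## Working session

There is one attempt and no reset: what is moved stays moved. The work goes in short steps, Python scripts to look and compute and a shell command to move; the robot and the scene stay as the last step left them, time stands still between calls to the robot, and variables do not carry over. Pictures are saved under pics/ and viewed, at most 14 in all, crops included, and the job is handed in when it is done.

```bash
mkdir -p pics
cat > h.py <<'E'
import numpy as np, cv2
from workcell import telemetry, optics
def shot(n,f):
    c=optics.camera(n); cv2.imwrite(f'pics/{f}.png',cv2.cvtColor(c['color'],cv2.COLOR_RGB2BGR)); return c
def world(c,u,v,z):
    K=np.array(c['K']);k1=c['k1'];T=np.array(c['extrinsics'])
    d=np.array([(u-K[0,2])/K[0,0],(v-K[1,2])/K[1,1]]);s=d.copy()
    for _ in range(30): s=d/(1+k1*(s@s))
    r=T[:3,:3]@np.array([s[0],s[1],1]);o=T[:3,3]
    return o+r*(z-o[2])/r[2]
E
python3 - <<'E'
from h import *
import pickle
for n in('top','side'):
    c=shot(n,n+'0');print(n,c['K'],c['k1'],np.round(c['extrinsics'],3));pickle.dump(c,open(n+'.pkl','wb'))
print(telemetry.get_obs())
E
```

```text
top [[447.54563993   0.         317.040529  ]
 [  0.         447.54563993 199.55570494]
 [  0.           0.           1.        ]] -0.07061714052494199 [[ 0.014 -0.979  0.204  0.298]
 [-1.    -0.014 -0.001  0.011]
 [ 0.004 -0.204 -0.979  0.998]
 [ 0.     0.     0.     1.   ]]
side [[416.11953649   0.         325.52786457]
 [  0.         416.11953649 196.25364333]
 [  0.           0.           1.        ]] -0.005738261250600106 [[ 0.991 -0.089  0.098  0.394]
 [-0.132 -0.622  0.772 -0.75 ]
 [-0.008 -0.778 -0.629  0.688]
 [ 0.     0.     0.     1.   ]]
{'time': 0.1, 'q': array([-7.03580997e+01,  5.00747821e+00,  1.00385499e+01,  9.50993589e+01,
        1.49055796e-03,  9.00005135e+01]), 'qd': array([0.0368107 , 0.02356529, 0.12300468, 0.05387763, 0.09288389,
       0.00132177]), 'joint_efforts': array([-8.58517906e-04, -5.21562696e+01,  4.65652585e+01,  1.59223593e-02,
       -1.54937533e-05, -2.52457204e-05]), 'ee_pos': array([ 0.18480091, -0.51775788,  0.19465453]), 'tcp_rot': array([-1.79931713e+02, -1.48994494e-03,  1.96413851e+01]), 'wrist_force': array([-0.40771628,  0.20941647, -0.34202913]), 'torque': array([-0.02522556,  0.06024075,  0.01300708]), 'grasp_force': 0.0, 'opening': 0.08547355157715925}
```

View pics/top0.png

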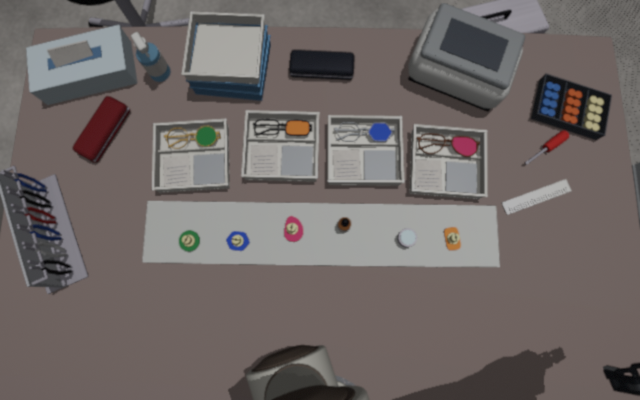

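View pics/side0.png

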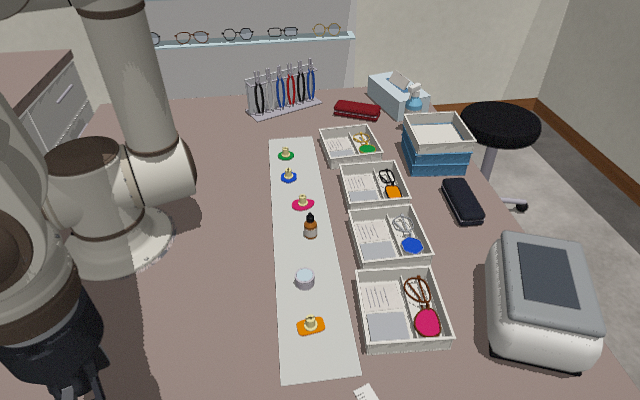

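The top view shows lenses green (189,240), blue (238,240), rose (293,229), dropper (344,225), pot (406,238) and amber (453,238). The trays from left to right are green, amber, blue and rose, with grey pads near (208,168), (297,160), (379,164) and (461,177). Next I'll enlarge these areas.

Run:
```python
import cv2
a=cv2.imread('pics/top0.png')
cv2.imwrite('pics/c1.png',cv2.resize(a[110:260,140:340],None,fx=4,fy=4,interpolation=cv2.INTER_CUBIC))
cv2.imwrite('pics/c2.png',cv2.resize(a[110:260,310:510],None,fx=4,fy=4,interpolation=cv2.INTER_CUBIC))
```

```text
(no output)
```

View pics/c1.png

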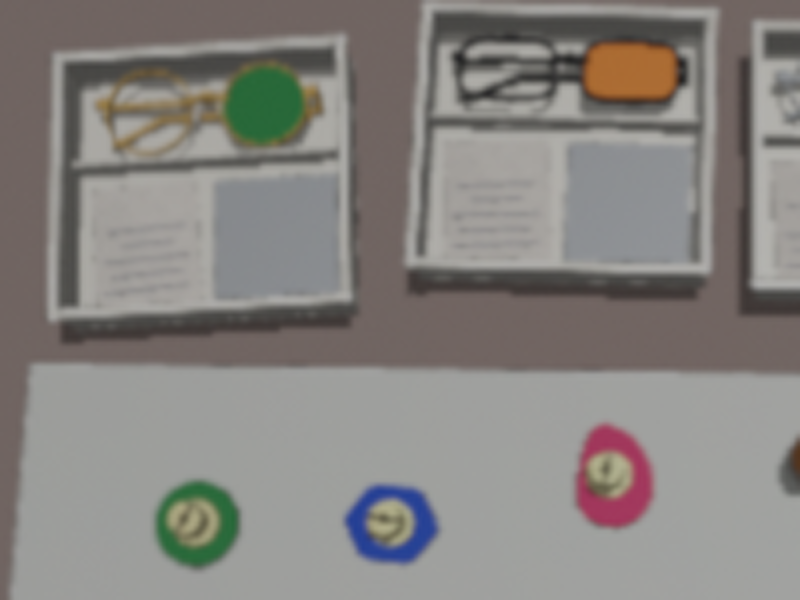

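View pics/c2.png

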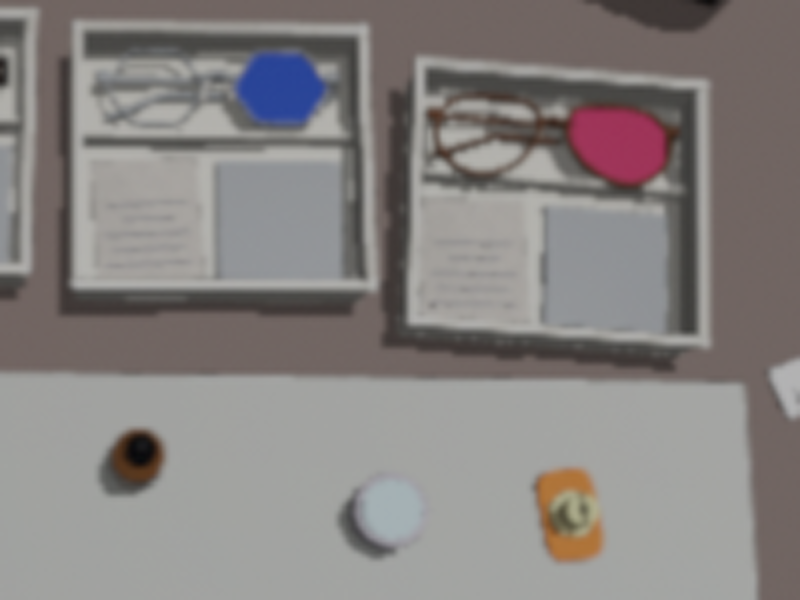

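```bash
cat > m.py <<'E'
from h import *
import pickle
t=pickle.load(open('top.pkl','rb'));s=pickle.load(open('side.pkl','rb'))
def P(u,v,ox): return ((u+.5)/4+ox-.5,(v+.5)/4+110-.5)
pads=dict(green=([(215,182),(337,175),(340,296),(215,298)],140),amber=([(568,142),(692,146),(689,264),(563,260)],140),
blue=([(216,161),(342,162),(342,280),(215,277)],310),rose=([(546,206),(667,212),(665,331),(541,323)],310))
for k,(c,ox) in pads.items():
    w=np.array([world(t,*P(*p,ox),.008)[:2] for p in c])
    print('pad',k,w.mean(0).round(4),'sides',[round(1e3*np.linalg.norm(w[i]-w[i-1])) for i in range(4)],'yaw',np.degrees(np.arctan2(*(w[0]-w[1]+w[3]-w[2])[[0]],(w[0]-w[1]+w[3]-w[2])[1])).round(1))
hue=dict(green=(55,80),blue=(105,125),rose=(160,179),amber=(8,20))
stem=dict(green=(193,521,140),blue=(390,522,140),rose=(609,474,140),amber=(574,513,310))
for k,(a,b) in hue.items():
  for n,c in(('top',t),('side',s)):
    im=c['color'];h=cv2.cvtColor(im,cv2.COLOR_RGB2HSV)
    m=((h[...,0]>=a)&(h[...,0]<=b)&(h[...,1]>110)&(h[...,2]>60)).astype(np.uint8)
    roi=np.zeros_like(m)
    if n=='top': roi[205:265,150:495]=1
    else: roi[140:380,270:355]=1; 
    m*=roi
    if n=='side' and k=='amber': m[:300]=0
    nl,L,S,C=cv2.connectedComponentsWithStats(m); i=1+np.argmax(S[1:,4])
    if n=='top':
      cn=max(cv2.findContours((L==i).astype(np.uint8),0,2)[0],key=cv2.contourArea)
      hull=cv2.convexHull(cn).reshape(-1,2)
      w=np.array([world(c,*p,.006)[:2] for p in hull]).astype(np.float32)
      M=cv2.moments(w*1000+0);print(k,'hull cen',round(M['m10']/M['m00']),round(M['m01']/M['m00']),'rect mm',np.round(np.array(cv2.minAreaRect(w*1000)[1]),0),cv2.minAreaRect(w*1000)[2], 'stem',world(c,*P(*stem[k][:2],stem[k][2]),.031)[:2].round(4))
    else:
      x,y,ww,hh=S[i][:4];print('   side bbox',x,y,ww,hh,'centre',world(c,x+ww/2-.5,y+hh/2-.5,.006)[:2].round(4))
for k,u,v,z in(('dropper',140,447,.071),('pot',389,509,.026)): print(k,world(t,*P(u,v,310),z).round(3))
E
python3 m.py
```

```text
pad green [0.572  0.2598] sides [69, 71, 72, 72] yaw -2.9
pad amber [0.5955 0.0581] sides [71, 72, 71, 72] yaw 1.1
pad blue [ 0.5882 -0.1325] sides [69, 73, 71, 73] yaw -0.0
pad rose [ 0.5628 -0.3208] sides [70, 71, 71, 72] yaw 2.3
green hull cen 407 295 rect mm [43. 41.] 3.7054553031921387 stem [0.4052 0.2899]
   side bbox 278 151 16 9 centre [0.4081 0.2976]
blue hull cen 409 186 rect mm [38. 47.] 0.9707750082015991 stem [0.4065 0.182 ]
   side bbox 281 172 15 11 centre [0.4085 0.1858]
rose hull cen 436 62 rect mm [52. 38.] 0.8544108867645264 stem [0.4346 0.0638]
   side bbox 292 199 22 12 centre [0.4377 0.0622]
amber hull cen 420 -293 rect mm [49. 30.] 8.087307929992676 stem [ 0.4177 -0.2888]
   side bbox 296 317 29 19 centre [ 0.4198 -0.2942]
dropper [ 0.445 -0.049  0.071]
pot [ 0.419 -0.188  0.026]
```

Pad sizes come out at 69–73 mm, and the two cameras agree on the lenses to within 3 mm. With yaw at 90°, tx is +y, ty is +x and tz is down. Starting with amber.

```bash
python3 -m handwheel '[{"az":-10,"jaw":0.05},{"az":-10,"jaw":0.05},{"az":-10,"jaw":0.05},{"az":-10,"jaw":0.05},{"az":-10,"jaw":0.05},{"az":-10,"jaw":0.05},{"az":-10.36,"jaw":0.05},{"tx":0.04,"ty":0.04,"jaw":0.05},{"tx":0.04,"ty":0.04,"jaw":0.05},{"tx":0.04,"ty":0.04,"jaw":0.05}]' 30
python3 -m handwheel '[{"tx":0.04,"ty":0.04,"jaw":0.05},{"tx":0.04,"ty":0.04,"jaw":0.05},{"tx":0.024,"ty":0.035,"tz":0.02,"jaw":0.05},{"tz":0.04,"jaw":0.05},{"tz":0.04,"jaw":0.05},{"tz":0.02,"jaw":0.05},{"jaw":0.05},{"jaw":0.05},{"jaw":0.05},{"jaw":0.05}]'
```

```text
$[0]: bad value
$[0]: bad value
```

```bash
python3 -m handwheel '[{"tx":0,"ty":0,"tz":0,"ax":0,"ay":0,"az":-10,"jaw":0.05},{"tx":0,"ty":0,"tz":0,"ax":0,"ay":0,"az":-10,"jaw":0.05},{"tx":0,"ty":0,"tz":0,"ax":0,"ay":0,"az":-10,"jaw":0.05},{"tx":0,"ty":0,"tz":0,"ax":0,"ay":0,"az":-10,"jaw":0.05},{"tx":0,"ty":0,"tz":0,"ax":0,"ay":0,"az":-10,"jaw":0.05},{"tx":0,"ty":0,"tz":0,"ax":0,"ay":0,"az":-10,"jaw":0.05},{"tx":0,"ty":0,"tz":0,"ax":0,"ay":0,"az":-10.36,"jaw":0.05},{"tx":0.04,"ty":0.04,"tz":0,"ax":0,"ay":0,"az":0,"jaw":0.05},{"tx":0.04,"ty":0.04,"tz":0,"ax":0,"ay":0,"az":0,"jaw":0.05},{"tx":0.04,"ty":0.04,"tz":0,"ax":0,"ay":0,"az":0,"jaw":0.05}]' 30
```

```text
time: 1.35
ee_pos: [0.3056, -0.3966, 0.1949]
tcp_rot: [-180.0, -0.0, 90.0]
wrist_force: [0.5, -0.4, -0.5]
opening: 0.0446
grasp_force: 0.0
```

```bash
python3 -m handwheel '[{"tx":0.035,"ty":0.038,"tz":0,"ax":0,"ay":0,"az":0,"jaw":0.05},{"tx":0.035,"ty":0.038,"tz":0.02,"ax":0,"ay":0,"az":0,"jaw":0.05},{"tx":0.033,"ty":0.038,"tz":0.02,"ax":0,"ay":0,"az":0,"jaw":0.05},{"tx":0,"ty":0,"tz":0.03,"ax":0,"ay":0,"az":0,"jaw":0.05},{"tx":0,"ty":0,"tz":0.03,"ax":0,"ay":0,"az":0,"jaw":0.05},{"tx":0,"ty":0,"tz":0.03,"ax":0,"ay":0,"az":0,"jaw":0.05},{"tx":0,"ty":0,"tz":0.02,"ax":0,"ay":0,"az":0,"jaw":0.05},{"tx":0,"ty":0,"tz":0,"ax":0,"ay":0,"az":0,"jaw":0.05},{"tx":0,"ty":0,"tz":0,"ax":0,"ay":0,"az":0,"jaw":0.05},{"tx":0,"ty":0,"tz":0,"ax":0,"ay":0,"az":0,"jaw":0.05}]' 30
python3 - <<'E'
from h import *
c=shot('side','s1');d=optics.camera('top')['color']
a=cv2.imread('pics/s1.png')[210:360,230:390];b=d[150:300,370:530,::-1]
cv2.imwrite('pics/s1c.png',cv2.resize(np.hstack([a,b]),None,fx=2.5,fy=2.5,interpolation=cv2.INTER_CUBIC))
E
```

```text
time: 2.6
ee_pos: [0.4194, -0.2954, 0.0464]
tcp_rot: [179.9, 0.1, 90.0]
wrist_force: [-0.2, -0.2, -0.6]
opening: 0.0447
grasp_force: 0.0
```

View pics/s1c.png

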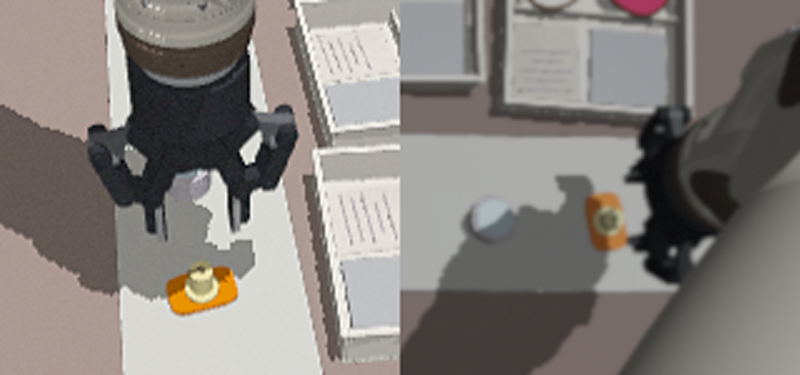

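```bash
cat >> h.py <<'E'
def proj(c,p):
    T=np.array(c['extrinsics']);K=np.array(c['K']);q=T[:3,:3].T@(np.array(p)-T[:3,3]);s=q[:2]/q[2]
    return K[:2,:2]@(s*(1+c['k1']*(s@s)))+K[:2,2]
E
python3 - <<'E'
from h import *
import pickle
s=pickle.load(open('side.pkl','rb'))
f=lambda p:((proj(s,p)-[230,210])*2.5).round()
for d in(-.022,.022): print('tips',f([.4194+d,-.2954,.0494]))
print('lens stem top if at est',f([.4195,-.2935,.031]),f([.4195,-.2935,.007]),'stem top y of 267 ->',world(s,230+202/2.5,210+267/2.5,.031))
E
```

```text
tips [168. 260.]
tips [228. 253.]
lens stem top if at est [198. 270.] [199. 288.] stem top y of 267 -> [ 0.42233536 -0.29163554  0.031     ]
```

The fingers straddle the amber stem (side crop: stem at (202,280), tips at (158,238) and (237,233)). Descending and gripping.

```bash
python3 -m handwheel '[{"tx":0.002,"ty":0.001,"tz":0.012,"ax":0,"ay":0,"az":0,"jaw":0.05},{"tx":0,"ty":0,"tz":0.012,"ax":0,"ay":0,"az":0,"jaw":0.05},{"tx":0,"ty":0,"tz":0.0105,"ax":0,"ay":0,"az":0,"jaw":0.05},{"tx":0,"ty":0,"tz":0,"ax":0,"ay":0,"az":0,"jaw":0.05},{"tx":0,"ty":0,"tz":0,"ax":0,"ay":0,"az":0,"jaw":-0.8},{"tx":0,"ty":0,"tz":0,"ax":0,"ay":0,"az":0,"jaw":-0.8},{"tx":0,"ty":0,"tz":0,"ax":0,"ay":0,"az":0,"jaw":-0.8},{"tx":0,"ty":0,"tz":0,"ax":0,"ay":0,"az":0,"jaw":-0.8},{"tx":0,"ty":0,"tz":0,"ax":0,"ay":0,"az":0,"jaw":-0.8},{"tx":0,"ty":0,"tz":0,"ax":0,"ay":0,"az":0,"jaw":-0.8}]' 30
```

```text
time: 3.95
ee_pos: [0.4199, -0.293, 0.0108]
tcp_rot: [180.0, -0.0, 90.0]
wrist_force: [-0.1, 0.3, -0.4]
opening: 0.0086
grasp_force: 0.0
```

Run:
```python
from h import *
c=shot('side','s2');d=optics.camera('top')['color']
a=cv2.imread('pics/s2.png')[230:350,250:370];b=d[180:300,400:520,::-1]
cv2.imwrite('pics/s2c.png',cv2.resize(np.hstack([a,b]),None,fx=3.3,fy=3.3,interpolation=cv2.INTER_CUBIC))
for z in (0.0108,.0298): print(((proj(c,[.4199,-.293,z])-[250,230])*3.3).round())
```

```text
[198. 310.]
[197. 290.]
```

View pics/s2c.png

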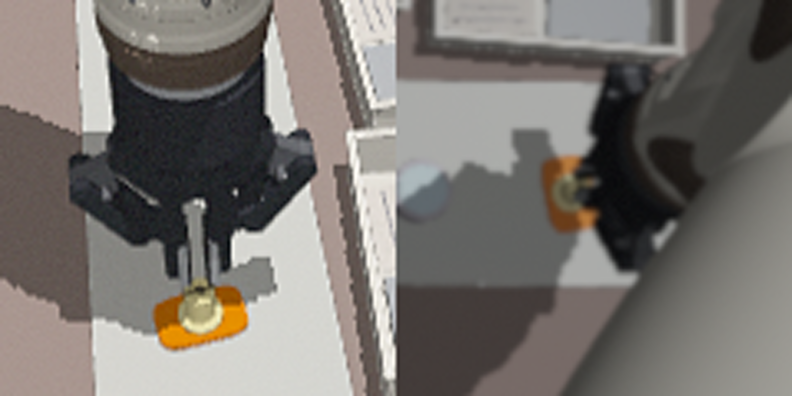

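```bash
python3 - <<'E'
from h import *
import pickle
s=pickle.load(open('side.pkl','rb'));t=pickle.load(open('top.pkl','rb'))
for z in(.011,.02,.03,.044,.055):
    w=world(s,250+200/3.3,230+276/3.3,z);print(z,w.round(3),'top crop',((proj(t,w)-[400,180])*3.3+[396,0]).round())
E
python3 - <<'E'
import cv2,numpy as np
from workcell import optics
c=optics.camera('side')['color'][285:345,275:345,::-1];d=optics.camera('top')['color'][205:265,430:500,::-1]
d=cv2.convertScaleAbs(d,alpha=1.6,beta=20)
cv2.imwrite('pics/s3c.png',cv2.resize(np.hstack([c,d]),None,fx=5.7,fy=5.7,interpolation=cv2.INTER_CUBIC))
E
```

```text
0.011 [ 0.424 -0.271  0.011] top crop [535. 186.]
0.02 [ 0.423 -0.277  0.02 ] top crop [548. 185.]
0.03 [ 0.423 -0.284  0.03 ] top crop [563. 184.]
0.044 [ 0.422 -0.294  0.044] top crop [585. 182.]
0.055 [ 0.422 -0.302  0.055] top crop [602. 181.]
```

View pics/s3c.png

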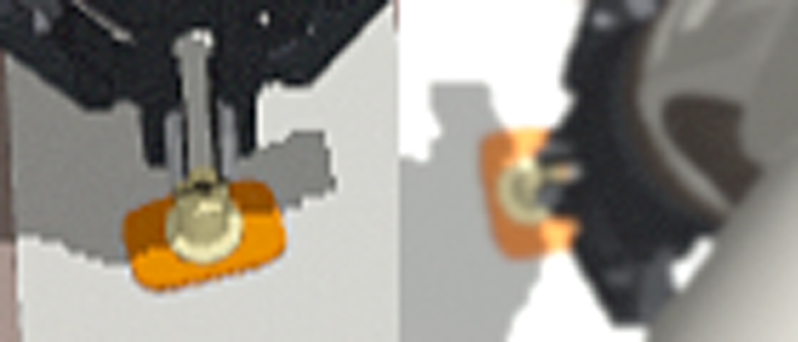

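The side crop shows the closed tips ending near (200,180), above the stem at (205,215). Both cameras triangulate the tips at z≈0.044, about 30 mm above the reported TCP. I'll open, go down 18 mm while watching the force, and close again.

```bash
python3 -m handwheel '[{"tx":0,"ty":0.001,"tz":0,"ax":0,"ay":0,"az":0,"jaw":-0.2},{"tx":0,"ty":0,"tz":0,"ax":0,"ay":0,"az":0,"jaw":-0.2},{"tx":0,"ty":0,"tz":0,"ax":0,"ay":0,"az":0,"jaw":-0.2},{"tx":0,"ty":0,"tz":0.005,"ax":0,"ay":0,"az":0,"jaw":-0.2},{"tx":0,"ty":0,"tz":0.005,"ax":0,"ay":0,"az":0,"jaw":-0.2},{"tx":0,"ty":0,"tz":0,"ax":0,"ay":0,"az":0,"jaw":-0.2},{"tx":0,"ty":0,"tz":0,"ax":0,"ay":0,"az":0,"jaw":-0.2},{"tx":0,"ty":0,"tz":0,"ax":0,"ay":0,"az":0,"jaw":-0.2},{"tx":0,"ty":0,"tz":0,"ax":0,"ay":0,"az":0,"jaw":-0.2},{"tx":0,"ty":0,"tz":0,"ax":0,"ay":0,"az":0,"jaw":-0.2}]' 30
python3 - <<'E'
import cv2,numpy as np
from workcell import optics
c=optics.camera('side')['color'][270:340,260:360,::-1]
cv2.imwrite('pics/s4c.png',cv2.resize(c,None,fx=8,fy=8,interpolation=cv2.INTER_CUBIC))
E
```

```text
time: 5.4
ee_pos: [0.4209, -0.293, 0.0009]
tcp_rot: [180.0, 0.0, 90.0]
wrist_force: [-0.7, -1.3, -0.1]
opening: 0.034
grasp_force: 0.0
```

View pics/s4c.png

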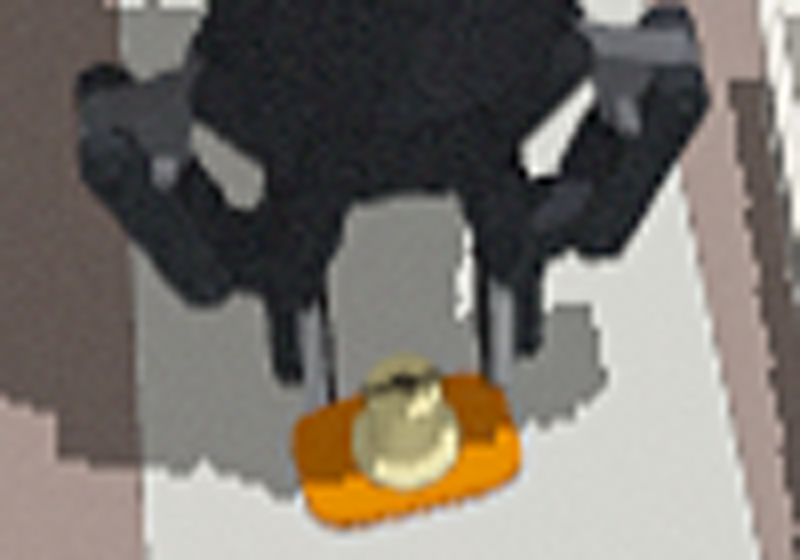

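The side crop shows the pads (bottoms at (320,400) and (500,375)) still above the stem top at (400,365), with their shadow separate from them. I'll go down 16 mm more and close.

```bash
python3 -m handwheel '[{"tx":0,"ty":0,"tz":0.004,"ax":0,"ay":0,"az":0,"jaw":-0.2},{"tx":0,"ty":0,"tz":0.004,"ax":0,"ay":0,"az":0,"jaw":-0.2},{"tx":0,"ty":0,"tz":0.004,"ax":0,"ay":0,"az":0,"jaw":-0.2},{"tx":0,"ty":0,"tz":0.004,"ax":0,"ay":0,"az":0,"jaw":-0.2},{"tx":0,"ty":0,"tz":0,"ax":0,"ay":0,"az":0,"jaw":-0.2},{"tx":0,"ty":0,"tz":0,"ax":0,"ay":0,"az":0,"jaw":-0.8},{"tx":0,"ty":0,"tz":0,"ax":0,"ay":0,"az":0,"jaw":-0.8},{"tx":0,"ty":0,"tz":0,"ax":0,"ay":0,"az":0,"jaw":-0.8},{"tx":0,"ty":0,"tz":0,"ax":0,"ay":0,"az":0,"jaw":-0.8},{"tx":0,"ty":0,"tz":0,"ax":0,"ay":0,"az":0,"jaw":-0.8}]' 30
python3 - <<'E'
import cv2,numpy as np
from workcell import optics
c=optics.camera('side')['color'][270:340,260:360,::-1]
cv2.imwrite('pics/s5c.png',cv2.resize(c,None,fx=8,fy=8,interpolation=cv2.INTER_CUBIC))
E
```

```text
time: 6.7
ee_pos: [0.421, -0.2931, -0.015]
tcp_rot: [180.0, 0.0, 90.0]
wrist_force: [-0.5, -0.3, 1.8]
opening: 0.0165
grasp_force: 29.4
```

View pics/s5c.png

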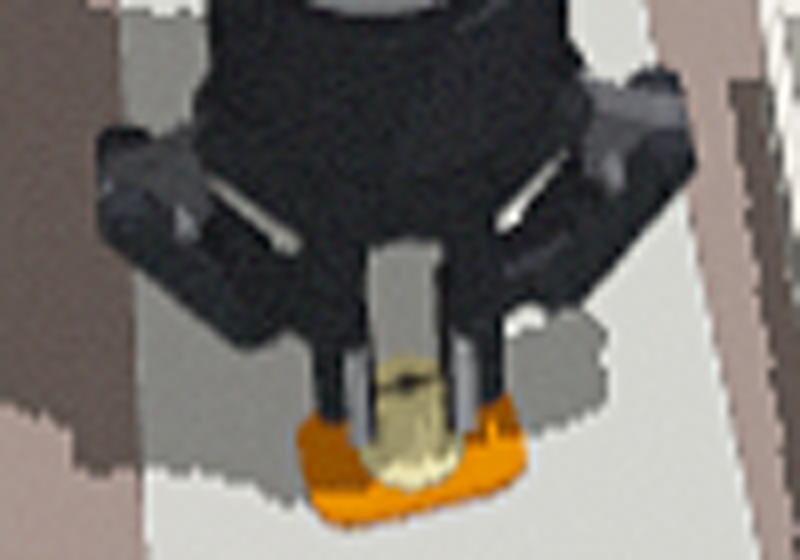

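The amber block is gripped properly (pads either side of the stem at (355,400) and (465,390), 29 N). The true tip is about 27 mm above the reading, so I'll use offsets relative to this reading. Lifting it and carrying it to the amber tray.

```bash
python3 -m handwheel '[{"tx":0,"ty":0,"tz":-0.02,"ax":0,"ay":0,"az":0,"jaw":-0.8},{"tx":0,"ty":0,"tz":-0.035,"ax":0,"ay":0,"az":0,"jaw":-0.8},{"tx":0,"ty":0,"tz":-0.035,"ax":0,"ay":0,"az":0,"jaw":-0.8},{"tx":0.03,"ty":0.015,"tz":0,"ax":0,"ay":0,"az":0,"jaw":-0.8},{"tx":0.05,"ty":0.025,"tz":0,"ax":0,"ay":0,"az":0,"jaw":-0.8},{"tx":0.055,"ty":0.0275,"tz":0,"ax":0,"ay":0,"az":0,"jaw":-0.8},{"tx":0.055,"ty":0.0275,"tz":0,"ax":0,"ay":0,"az":0,"jaw":-0.8},{"tx":0.055,"ty":0.0275,"tz":0,"ax":0,"ay":0,"az":0,"jaw":-0.8},{"tx":0.055,"ty":0.0275,"tz":0,"ax":0,"ay":0,"az":0,"jaw":-0.8},{"tx":0.04,"ty":0.02,"tz":0,"ax":0,"ay":0,"az":0,"jaw":-0.8}]' 30
```

```text
time: 8.0
ee_pos: [0.5914, 0.0495, 0.0744]
tcp_rot: [-180.0, -0.0, 90.1]
wrist_force: [0.2, -1.2, -0.8]
opening: 0.0158
grasp_force: 29.3
```

```bash
python3 -m handwheel '[{"tx":0.011,"ty":0.0045,"tz":0,"ax":0,"ay":0,"az":0,"jaw":-0.8},{"tx":0,"ty":0,"tz":0.02,"ax":0,"ay":0,"az":0,"jaw":-0.8},{"tx":0,"ty":0,"tz":0.02,"ax":0,"ay":0,"az":0,"jaw":-0.8},{"tx":0,"ty":0,"tz":0,"ax":0,"ay":0,"az":0,"jaw":-0.8},{"tx":0,"ty":0,"tz":0,"ax":0,"ay":0,"az":0,"jaw":-0.8},{"tx":0,"ty":0,"tz":0,"ax":0,"ay":0,"az":0,"jaw":-0.8},{"tx":0,"ty":0,"tz":0,"ax":0,"ay":0,"az":0,"jaw":-0.8},{"tx":0,"ty":0,"tz":0,"ax":0,"ay":0,"az":0,"jaw":-0.8},{"tx":0,"ty":0,"tz":0,"ax":0,"ay":0,"az":0,"jaw":-0.8},{"tx":0,"ty":0,"tz":0,"ax":0,"ay":0,"az":0,"jaw":-0.8}]' 30
python3 - <<'E'
from h import *
c=shot('side','s6');d=shot('top','t6')['color']
a=cv2.imread('pics/s6.png')[120:240,310:430];b=d[90:210,230:350,::-1]
cv2.imwrite('pics/s6c.png',cv2.resize(np.hstack([a,b]),None,fx=3.3,fy=3.3,interpolation=cv2.INTER_CUBIC))
for z in (.008,.053,.06): print(((proj(c,[.5955,.0581,z])-[310,120])*3.3).round(),((proj(optics.camera('top'),[.5955,.0581,z])-[230,90])*3.3+[396,0]).round())
E
```

```text
time: 9.25
ee_pos: [0.5953, 0.058, 0.0348]
tcp_rot: [-180.0, -0.0, 90.0]
wrist_force: [0.1, -0.5, -0.3]
opening: 0.0162
grasp_force: 29.4
[177. 262.] [616. 232.]
[180. 216.] [613. 212.]
[181. 209.] [613. 209.]
```

View pics/s6c.png

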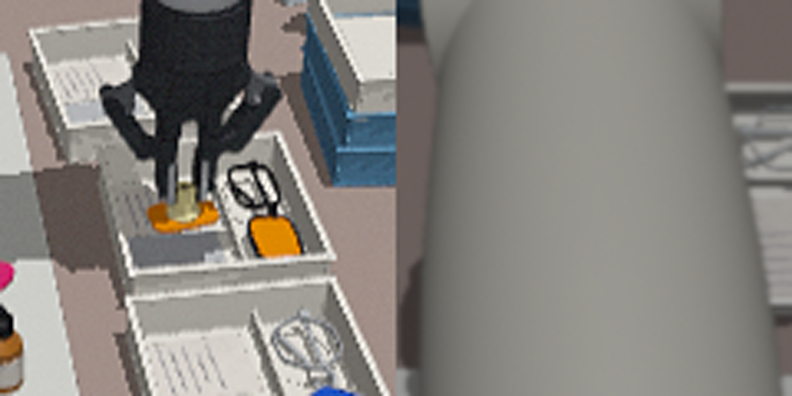

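The lens hangs level over the pad (side crop (183,217), prediction (180,216)). Lowering it slowly.

```bash
python3 -m handwheel '[{"tx":0,"ty":0,"tz":0.015,"ax":0,"ay":0,"az":0,"jaw":-0.8},{"tx":0,"ty":0,"tz":0.012,"ax":0,"ay":0,"az":0,"jaw":-0.8},{"tx":0,"ty":0,"tz":0.008,"ax":0,"ay":0,"az":0,"jaw":-0.8},{"tx":0,"ty":0,"tz":0.003,"ax":0,"ay":0,"az":0,"jaw":-0.8},{"tx":0,"ty":0,"tz":0.002,"ax":0,"ay":0,"az":0,"jaw":-0.8},{"tx":0,"ty":0,"tz":0.002,"ax":0,"ay":0,"az":0,"jaw":-0.8},{"tx":0,"ty":0,"tz":0.001,"ax":0,"ay":0,"az":0,"jaw":-0.8},{"tx":0,"ty":0,"tz":0.001,"ax":0,"ay":0,"az":0,"jaw":-0.8},{"tx":0,"ty":0,"tz":0,"ax":0,"ay":0,"az":0,"jaw":-0.8},{"tx":0,"ty":0,"tz":0,"ax":0,"ay":0,"az":0,"jaw":-0.8}]' 30
```

```text
time: 10.75
ee_pos: [0.5954, 0.058, -0.0092]
tcp_rot: [180.0, -0.0, 90.0]
wrist_force: [0.0, 0.8, -0.3]
opening: 0.0164
grasp_force: 29.4
```

```bash
python3 -m handwheel '[{"tx":0,"ty":0,"tz":0.0005,"ax":0,"ay":0,"az":0,"jaw":-0.8},{"tx":0,"ty":0,"tz":0.0005,"ax":0,"ay":0,"az":0,"jaw":-0.8},{"tx":0,"ty":0,"tz":0,"ax":0,"ay":0,"az":0,"jaw":-0.8},{"tx":0,"ty":0,"tz":0,"ax":0,"ay":0,"az":0,"jaw":-0.4},{"tx":0,"ty":0,"tz":0,"ax":0,"ay":0,"az":0,"jaw":-0.2},{"tx":0,"ty":0,"tz":0,"ax":0,"ay":0,"az":0,"jaw":-0.2},{"tx":0,"ty":0,"tz":0,"ax":0,"ay":0,"az":0,"jaw":-0.2},{"tx":0,"ty":0,"tz":-0.01,"ax":0,"ay":0,"az":0,"jaw":-0.2},{"tx":0,"ty":0,"tz":-0.03,"ax":0,"ay":0,"az":0,"jaw":-0.2},{"tx":0,"ty":0,"tz":-0.04,"ax":0,"ay":0,"az":0,"jaw":-0.2}]' 30
```

```text
time: 12.0
ee_pos: [0.5948, 0.0579, 0.0706]
tcp_rot: [-179.9, 0.0, 90.0]
wrist_force: [1.1, -0.0, 0.2]
opening: 0.0342
grasp_force: 0.0
```

```bash
python3 -m handwheel '[{"tx":0.005,"ty":-0.035,"tz":0,"ax":0,"ay":0,"az":0,"jaw":-0.2},{"tx":0,"ty":-0.045,"tz":0,"ax":0,"ay":0,"az":0,"jaw":-0.2},{"tx":0,"ty":-0.045,"tz":0,"ax":0,"ay":0,"az":0,"jaw":-0.2},{"tx":0,"ty":-0.0345,"tz":0,"ax":0,"ay":0,"az":0,"jaw":-0.2},{"tx":0,"ty":0,"tz":0.02,"ax":0,"ay":0,"az":0,"jaw":-0.2},{"tx":0,"ty":0,"tz":0.03,"ax":0,"ay":0,"az":0,"jaw":-0.2},{"tx":0,"ty":0,"tz":0.02,"ax":0,"ay":0,"az":0,"jaw":-0.2},{"tx":0,"ty":0,"tz":0.01,"ax":0,"ay":0,"az":0,"jaw":-0.2},{"tx":0,"ty":0,"tz":0.005,"ax":0,"ay":0,"az":0,"jaw":-0.2},{"tx":0,"ty":0,"tz":0,"ax":0,"ay":0,"az":0,"jaw":-0.2}]' 30
cat > chk.py <<'E'
from h import *
import sys
# centre of hue blob in world roi (x0,x1,y0,y1), at height z
hue=dict(green=(55,80),blue=(105,125),rose=(160,179),amber=(8,20))
def chk(k,n,x,y,r,z,off=True):
    c=optics.camera(n);h=cv2.cvtColor(c['color'],cv2.COLOR_RGB2HSV);a,b=hue[k]
    m=((h[...,0]>=a)&(h[...,0]<=b)&(h[...,1]>110)&(h[...,2]>50))
    v,u=np.nonzero(m);w=np.array([world(c,p,q,z)[:2] for p,q in zip(u,v)]).reshape(-1,2)
    s=np.abs(w-[x,y]).max(1)<r
    w=w[s].astype(np.float32)*1000
    if len(w)<8: print(k,n,'few',len(w));return
    R=cv2.minAreaRect(w);print(k,n,'px',len(w),'bbox cen',((w.max(0)+w.min(0))/2).round(1),'rect',np.round(R[0],1),np.round(R[1],1))
E
python3 - <<'E'
from chk import *
chk('amber','side',.5955,.058,.042,.011);chk('amber','top',.5955,.058,.042,.011)
E
```

```text
time: 13.25
ee_pos: [0.4361, 0.0631, -0.0148]
tcp_rot: [180.0, -0.0, 90.0]
wrist_force: [-0.2, 0.3, 0.5]
opening: 0.0343
grasp_force: 0.0
amber side px 62 bbox cen [596.5  63.7] rect [596.6  63.9] [21.2 52.5]
amber top few 0
```

```bash
python3 -m handwheel '[{"tx":0,"ty":0,"tz":0,"ax":0,"ay":0,"az":0,"jaw":-0.8},{"tx":0,"ty":0,"tz":0,"ax":0,"ay":0,"az":0,"jaw":-0.8},{"tx":0,"ty":0,"tz":0,"ax":0,"ay":0,"az":0,"jaw":-0.8},{"tx":0,"ty":0,"tz":0,"ax":0,"ay":0,"az":0,"jaw":-0.8},{"tx":0,"ty":0,"tz":0,"ax":0,"ay":0,"az":0,"jaw":-0.8},{"tx":0,"ty":0,"tz":-0.01,"ax":0,"ay":0,"az":0,"jaw":-0.8},{"tx":0,"ty":0,"tz":-0.03,"ax":0,"ay":0,"az":0,"jaw":-0.8},{"tx":0,"ty":0.01,"tz":-0.04,"ax":0,"ay":0,"az":0,"jaw":-0.8},{"tx":0,"ty":0.03,"tz":-0.02,"ax":0,"ay":0,"az":0,"jaw":-0.8},{"tx":-0.03,"ty":0.03,"tz":0,"ax":0,"ay":0,"az":0,"jaw":-0.8}]' 30
```

```text
time: 14.6
ee_pos: [0.5079, 0.0338, 0.0874]
tcp_rot: [179.8, -0.0, 90.1]
wrist_force: [-0.7, 0.7, -0.8]
opening: 0.0159
grasp_force: 29.4
```

```bash
python3 -m handwheel '[{"tx":-0.045,"ty":0.007,"tz":0,"ax":0,"ay":0,"az":0,"jaw":-0.8},{"tx":-0.045,"ty":0.007,"tz":0,"ax":0,"ay":0,"az":0,"jaw":-0.8},{"tx":-0.045,"ty":0.007,"tz":0,"ax":0,"ay":0,"az":0,"jaw":-0.8},{"tx":-0.045,"ty":0.007,"tz":0,"ax":0,"ay":0,"az":0,"jaw":-0.8},{"tx":-0.045,"ty":0.007,"tz":0,"ax":0,"ay":0,"az":0,"jaw":-0.8},{"tx":-0.045,"ty":0.007,"tz":0,"ax":0,"ay":0,"az":0,"jaw":-0.8},{"tx":-0.045,"ty":0.007,"tz":0,"ax":0,"ay":0,"az":0,"jaw":-0.8},{"tx":-0.039,"ty":0.008,"tz":0,"ax":0,"ay":0,"az":0,"jaw":-0.8},{"tx":0,"ty":0,"tz":0.015,"ax":0,"ay":0,"az":0,"jaw":-0.8},{"tx":0,"ty":0,"tz":0.03,"ax":0,"ay":0,"az":0,"jaw":-0.8}]' 30
python3 - <<'E'
from h import *
c=shot('side','s7')
cv2.imwrite('pics/s7c.png',cv2.resize(cv2.imread('pics/s7.png')[200:380,320:500],None,fx=3.3,fy=3.3,interpolation=cv2.INTER_CUBIC))
for z in (.008,.062,.068): print(((proj(c,[.5628,-.3208,z])-[320,200])*3.3).round())
print(telemetry.get_obs()['ee_pos'])
E
```

```text
time: 15.85
ee_pos: [0.5633, -0.3213, 0.04]
tcp_rot: [179.9, 0.0, 90.0]
wrist_force: [0.4, 0.3, -1.8]
opening: 0.0162
grasp_force: 29.4
[224. 424.]
[232. 366.]
[233. 360.]
[ 0.561225   -0.31975249  0.03461493]
```

View pics/s7c.png

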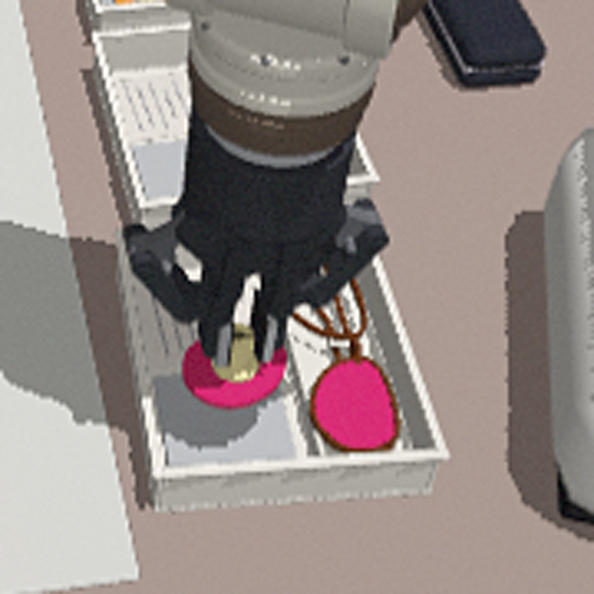

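The rose lens hangs over its pad (crop (235,372), as predicted). Lowering it, then releasing.

```bash
python3 -m handwheel '[{"tx":0,"ty":0,"tz":0.013,"ax":0,"ay":0,"az":0,"jaw":-0.8},{"tx":0,"ty":0,"tz":0.013,"ax":0,"ay":0,"az":0,"jaw":-0.8},{"tx":0,"ty":0,"tz":0.01,"ax":0,"ay":0,"az":0,"jaw":-0.8},{"tx":0,"ty":0,"tz":0.006,"ax":0,"ay":0,"az":0,"jaw":-0.8},{"tx":0,"ty":0,"tz":0.003,"ax":0,"ay":0,"az":0,"jaw":-0.8},{"tx":0,"ty":0,"tz":0.002,"ax":0,"ay":0,"az":0,"jaw":-0.8},{"tx":0,"ty":0,"tz":0.001,"ax":0,"ay":0,"az":0,"jaw":-0.8},{"tx":0,"ty":0,"tz":0.001,"ax":0,"ay":0,"az":0,"jaw":-0.8},{"tx":0,"ty":0,"tz":0,"ax":0,"ay":0,"az":0,"jaw":-0.8},{"tx":0,"ty":0,"tz":0,"ax":0,"ay":0,"az":0,"jaw":-0.8}]' 30
```

```text
time: 17.15
ee_pos: [0.5629, -0.321, -0.0091]
tcp_rot: [180.0, 0.0, 90.0]
wrist_force: [1.0, 0.4, -0.1]
opening: 0.0161
grasp_force: 29.4
```

```bash
python3 -m handwheel '[{"tx":0,"ty":0,"tz":0.0005,"ax":0,"ay":0,"az":0,"jaw":-0.8},{"tx":0,"ty":0,"tz":0.0005,"ax":0,"ay":0,"az":0,"jaw":-0.8},{"tx":0,"ty":0,"tz":0.0005,"ax":0,"ay":0,"az":0,"jaw":-0.8},{"tx":0,"ty":0,"tz":0,"ax":0,"ay":0,"az":0,"jaw":-0.8},{"tx":0,"ty":0,"tz":0,"ax":0,"ay":0,"az":0,"jaw":-0.8},{"tx":0,"ty":0,"tz":0,"ax":0,"ay":0,"az":0,"jaw":-0.8},{"tx":0,"ty":0,"tz":0,"ax":0,"ay":0,"az":0,"jaw":-0.8},{"tx":0,"ty":0,"tz":0,"ax":0,"ay":0,"az":0,"jaw":-0.8},{"tx":0,"ty":0,"tz":0,"ax":0,"ay":0,"az":0,"jaw":-0.8},{"tx":0,"ty":0,"tz":0,"ax":0,"ay":0,"az":0,"jaw":-0.8}]' 30
```

```text
time: 18.4
ee_pos: [0.563, -0.321, -0.0095]
tcp_rot: [180.0, 0.0, 90.0]
wrist_force: [-3.3, 2.0, 9.1]
opening: 0.0164
grasp_force: 30.1
```

Contact is felt (9 N), so I'm releasing and going up.

```bash
python3 -m handwheel '[{"tx":0,"ty":0,"tz":0,"ax":0,"ay":0,"az":0,"jaw":-0.5},{"tx":0,"ty":0,"tz":0,"ax":0,"ay":0,"az":0,"jaw":-0.2},{"tx":0,"ty":0,"tz":0,"ax":0,"ay":0,"az":0,"jaw":-0.2},{"tx":0,"ty":0,"tz":0,"ax":0,"ay":0,"az":0,"jaw":-0.2},{"tx":0,"ty":0,"tz":-0.01,"ax":0,"ay":0,"az":0,"jaw":-0.2},{"tx":0,"ty":0,"tz":-0.04,"ax":0,"ay":0,"az":0,"jaw":-0.2},{"tx":0,"ty":0,"tz":-0.045,"ax":0,"ay":0,"az":0,"jaw":-0.2},{"tx":0.03,"ty":-0.01,"tz":0,"ax":0,"ay":0,"az":0,"jaw":-0.2},{"tx":0.05,"ty":-0.015,"tz":0,"ax":0,"ay":0,"az":0,"jaw":-0.2},{"tx":0.05,"ty":-0.015,"tz":0,"ax":0,"ay":0,"az":0,"jaw":-0.2}]' 30
python3 -m handwheel '[{"tx":0.05,"ty":-0.015,"tz":0,"ax":0,"ay":0,"az":0,"jaw":-0.2},{"tx":0.05,"ty":-0.015,"tz":0,"ax":0,"ay":0,"az":0,"jaw":-0.2},{"tx":0.05,"ty":-0.015,"tz":0,"ax":0,"ay":0,"az":0,"jaw":-0.2},{"tx":0.05,"ty":-0.015,"tz":0,"ax":0,"ay":0,"az":0,"jaw":-0.2},{"tx":0.05,"ty":-0.015,"tz":0,"ax":0,"ay":0,"az":0,"jaw":-0.2},{"tx":0.05,"ty":-0.015,"tz":0,"ax":0,"ay":0,"az":0,"jaw":-0.2},{"tx":0.05,"ty":-0.015,"tz":0,"ax":0,"ay":0,"az":0,"jaw":-0.2},{"tx":0.025,"ty":-0.008,"tz":0,"ax":0,"ay":0,"az":0,"jaw":-0.2},{"tx":0,"ty":0,"tz":0,"ax":0,"ay":0,"az":0,"jaw":-0.2},{"tx":0,"ty":0,"tz":0,"ax":0,"ay":0,"az":0,"jaw":-0.2}]' 30
python3 - <<'E'
from chk import *
chk('rose','side',.5628,-.3208,.042,.011);chk('rose','top',.5628,-.3208,.042,.011)
chk('amber','top',.5955,.058,.042,.011)
chk('blue','side',.4085,.186,.042,.006)
E
```

```text
time: 19.65
ee_pos: [0.5225, -0.1899, 0.0851]
tcp_rot: [179.9, 0.0, 90.0]
wrist_force: [0.2, 0.7, 0.8]
opening: 0.0342
grasp_force: 0.0
time: 20.9
ee_pos: [0.4101, 0.1836, 0.0847]
tcp_rot: [180.0, 0.0, 90.0]
wrist_force: [0.1, -0.4, -0.2]
opening: 0.0342
grasp_force: 0.0
rose side px 363 bbox cen [ 563.7 -321.2] rect [ 562.8 -322.9] [44.4 56.1]
rose top px 203 bbox cen [ 563.3 -321.2] rect [ 563.1 -321.4] [39.7 52.8]
amber top px 174 bbox cen [595.3  57.1] rect [595.3  57.1] [48.1 32.1]
blue side px 82 bbox cen [410.2 186.6] rect [409.1 186.1] [46.8 41.6]
```

Rose and amber are within 1 mm of their pad centres. Next is blue.

```bash
python3 -m handwheel '[{"tx":0.0025,"ty":-0.001,"tz":0.015,"ax":0,"ay":0,"az":0,"jaw":-0.2},{"tx":0,"ty":0,"tz":0.03,"ax":0,"ay":0,"az":0,"jaw":-0.2},{"tx":0,"ty":0,"tz":0.03,"ax":0,"ay":0,"az":0,"jaw":-0.2},{"tx":0,"ty":0,"tz":0.015,"ax":0,"ay":0,"az":0,"jaw":-0.2},{"tx":0,"ty":0,"tz":0.006,"ax":0,"ay":0,"az":0,"jaw":-0.2},{"tx":0,"ty":0,"tz":0.003,"ax":0,"ay":0,"az":0,"jaw":-0.2},{"tx":0,"ty":0,"tz":0,"ax":0,"ay":0,"az":0,"jaw":-0.2},{"tx":0,"ty":0,"tz":0,"ax":0,"ay":0,"az":0,"jaw":-0.8},{"tx":0,"ty":0,"tz":0,"ax":0,"ay":0,"az":0,"jaw":-0.8},{"tx":0,"ty":0,"tz":0,"ax":0,"ay":0,"az":0,"jaw":-0.8}]' 30
python3 -m handwheel '[{"tx":0,"ty":0,"tz":0,"ax":0,"ay":0,"az":0,"jaw":-0.8},{"tx":0,"ty":0,"tz":0,"ax":0,"ay":0,"az":0,"jaw":-0.8},{"tx":0,"ty":0,"tz":-0.01,"ax":0,"ay":0,"az":0,"jaw":-0.8},{"tx":0,"ty":0,"tz":-0.03,"ax":0,"ay":0,"az":0,"jaw":-0.8},{"tx":0,"ty":0.01,"tz":-0.04,"ax":0,"ay":0,"az":0,"jaw":-0.8},{"tx":0,"ty":0.03,"tz":-0.02,"ax":0,"ay":0,"az":0,"jaw":-0.8},{"tx":-0.04,"ty":0.03,"tz":0,"ax":0,"ay":0,"az":0,"jaw":-0.8},{"tx":-0.04,"ty":0.03,"tz":0,"ax":0,"ay":0,"az":0,"jaw":-0.8},{"tx":-0.04,"ty":0.03,"tz":0,"ax":0,"ay":0,"az":0,"jaw":-0.8},{"tx":-0.04,"ty":0.02,"tz":0,"ax":0,"ay":0,"az":0,"jaw":-0.8}]' 30
```

```text
time: 22.35
ee_pos: [0.4093, 0.1867, -0.014]
tcp_rot: [179.9, -0.0, 90.0]
wrist_force: [-0.8, -0.2, 6.7]
opening: 0.0159
grasp_force: 29.4
time: 23.6
ee_pos: [0.5598, 0.025, 0.0855]
tcp_rot: [180.0, -0.0, 90.0]
wrist_force: [0.7, 0.3, -0.2]
opening: 0.0159
grasp_force: 29.3
```

```bash
python3 -m handwheel '[{"tx":-0.045,"ty":0.01,"tz":0,"ax":0,"ay":0,"az":0,"jaw":-0.8},{"tx":-0.045,"ty":0.01,"tz":0,"ax":0,"ay":0,"az":0,"jaw":-0.8},{"tx":-0.042,"ty":0.009,"tz":0,"ax":0,"ay":0,"az":0,"jaw":-0.8},{"tx":-0.026,"ty":0,"tz":0,"ax":0,"ay":0,"az":0,"jaw":-0.8},{"tx":0,"ty":0,"tz":0.015,"ax":0,"ay":0,"az":0,"jaw":-0.8},{"tx":0,"ty":0,"tz":0.025,"ax":0,"ay":0,"az":0,"jaw":-0.8},{"tx":0,"ty":0,"tz":0.025,"ax":0,"ay":0,"az":0,"jaw":-0.8},{"tx":0,"ty":0,"tz":0.012,"ax":0,"ay":0,"az":0,"jaw":-0.8},{"tx":0,"ty":0,"tz":0.006,"ax":0,"ay":0,"az":0,"jaw":-0.8},{"tx":0,"ty":0,"tz":0,"ax":0,"ay":0,"az":0,"jaw":-0.8}]' 30
```

```text
time: 24.85
ee_pos: [0.5879, -0.1312, 0.0025]
tcp_rot: [180.0, -0.0, 90.0]
wrist_force: [0.8, 0.3, -0.1]
opening: 0.0161
grasp_force: 29.4
```

```bash
python3 -m handwheel '[{"tx":-0.001,"ty":0,"tz":0.004,"ax":0,"ay":0,"az":0,"jaw":-0.8},{"tx":0,"ty":0,"tz":0.002,"ax":0,"ay":0,"az":0,"jaw":-0.8},{"tx":0,"ty":0,"tz":0.001,"ax":0,"ay":0,"az":0,"jaw":-0.8},{"tx":0,"ty":0,"tz":0.001,"ax":0,"ay":0,"az":0,"jaw":-0.8},{"tx":0,"ty":0,"tz":0.001,"ax":0,"ay":0,"az":0,"jaw":-0.8},{"tx":0,"ty":0,"tz":0.0005,"ax":0,"ay":0,"az":0,"jaw":-0.8},{"tx":0,"ty":0,"tz":0.0005,"ax":0,"ay":0,"az":0,"jaw":-0.8},{"tx":0,"ty":0,"tz":0.0005,"ax":0,"ay":0,"az":0,"jaw":-0.8},{"tx":0,"ty":0,"tz":0,"ax":0,"ay":0,"az":0,"jaw":-0.8},{"tx":0,"ty":0,"tz":0,"ax":0,"ay":0,"az":0,"jaw":-0.8}]' 30
```

```text
time: 26.1
ee_pos: [0.5879, -0.1325, -0.0082]
tcp_rot: [-180.0, -0.0, 90.0]
wrist_force: [-0.5, 0.6, -0.9]
opening: 0.0162
grasp_force: 29.4
```

```bash
python3 -m handwheel '[{"tx":0,"ty":0,"tz":0.0005,"ax":0,"ay":0,"az":0,"jaw":-0.8},{"tx":0,"ty":0,"tz":0.0005,"ax":0,"ay":0,"az":0,"jaw":-0.8},{"tx":0,"ty":0,"tz":0.0005,"ax":0,"ay":0,"az":0,"jaw":-0.8},{"tx":0,"ty":0,"tz":0,"ax":0,"ay":0,"az":0,"jaw":-0.8},{"tx":0,"ty":0,"tz":0,"ax":0,"ay":0,"az":0,"jaw":-0.8},{"tx":0,"ty":0,"tz":0,"ax":0,"ay":0,"az":0,"jaw":-0.8},{"tx":0,"ty":0,"tz":0,"ax":0,"ay":0,"az":0,"jaw":-0.8},{"tx":0,"ty":0,"tz":0,"ax":0,"ay":0,"az":0,"jaw":-0.8},{"tx":0,"ty":0,"tz":0,"ax":0,"ay":0,"az":0,"jaw":-0.8},{"tx":0,"ty":0,"tz":0,"ax":0,"ay":0,"az":0,"jaw":-0.8}]' 30
```

```text
time: 27.35
ee_pos: [0.588, -0.1325, -0.0089]
tcp_rot: [180.0, 0.0, 90.0]
wrist_force: [-3.5, 1.3, 6.9]
opening: 0.0163
grasp_force: 29.9
```

Contact. Releasing, then on to green.

```bash
python3 -m handwheel '[{"tx":0,"ty":0,"tz":0,"ax":0,"ay":0,"az":0,"jaw":-0.5},{"tx":0,"ty":0,"tz":0,"ax":0,"ay":0,"az":0,"jaw":-0.2},{"tx":0,"ty":0,"tz":0,"ax":0,"ay":0,"az":0,"jaw":-0.2},{"tx":0,"ty":0,"tz":0,"ax":0,"ay":0,"az":0,"jaw":-0.2},{"tx":0,"ty":0,"tz":-0.01,"ax":0,"ay":0,"az":0,"jaw":-0.2},{"tx":0,"ty":0,"tz":-0.04,"ax":0,"ay":0,"az":0,"jaw":-0.2},{"tx":0,"ty":0,"tz":-0.045,"ax":0,"ay":0,"az":0,"jaw":-0.2},{"tx":0.03,"ty":-0.015,"tz":0,"ax":0,"ay":0,"az":0,"jaw":-0.2},{"tx":0.045,"ty":-0.02,"tz":0,"ax":0,"ay":0,"az":0,"jaw":-0.2},{"tx":0.045,"ty":-0.02,"tz":0,"ax":0,"ay":0,"az":0,"jaw":-0.2}]' 30
python3 -m handwheel '[{"tx":0.045,"ty":-0.02,"tz":0,"ax":0,"ay":0,"az":0,"jaw":-0.2},{"tx":0.045,"ty":-0.02,"tz":0,"ax":0,"ay":0,"az":0,"jaw":-0.2},{"tx":0.045,"ty":-0.02,"tz":0,"ax":0,"ay":0,"az":0,"jaw":-0.2},{"tx":0.045,"ty":-0.02,"tz":0,"ax":0,"ay":0,"az":0,"jaw":-0.2},{"tx":0.045,"ty":-0.02,"tz":0,"ax":0,"ay":0,"az":0,"jaw":-0.2},{"tx":0.045,"ty":-0.02,"tz":0,"ax":0,"ay":0,"az":0,"jaw":-0.2},{"tx":0.0385,"ty":-0.006,"tz":0,"ax":0,"ay":0,"az":0,"jaw":-0.2},{"tx":0,"ty":0,"tz":0,"ax":0,"ay":0,"az":0,"jaw":-0.2},{"tx":0,"ty":0,"tz":0,"ax":0,"ay":0,"az":0,"jaw":-0.2},{"tx":0,"ty":0,"tz":0,"ax":0,"ay":0,"az":0,"jaw":-0.2}]' 30
python3 - <<'E'
from chk import *
chk('blue','top',.5882,-.1325,.04,.011);chk('blue','side',.5882,-.1325,.04,.011)
chk('green','side',.4065,.296,.042,.006)
E
```

```text
time: 28.6
ee_pos: [0.5324, -0.0115, 0.0862]
tcp_rot: [179.9, -0.0, 90.0]
wrist_force: [1.2, 0.8, -1.3]
opening: 0.0343
grasp_force: 0.0
time: 29.85
ee_pos: [0.4072, 0.2952, 0.0856]
tcp_rot: [180.0, -0.0, 89.9]
wrist_force: [0.2, -0.1, 0.7]
opening: 0.0337
grasp_force: 0.0
blue top px 173 bbox cen [ 587.5 -132.4] rect [ 588.1 -133. ] [42.4 45.7]
blue side px 125 bbox cen [ 588.8 -127.8] rect [ 588.9 -128.6] [39.6 43.2]
green side px 66 bbox cen [408.1 296.6] rect [408.2 297. ] [43.  44.7]
```

```bash
python3 -m handwheel '[{"tx":0.001,"ty":0,"tz":0.015,"ax":0,"ay":0,"az":0,"jaw":-0.2},{"tx":0,"ty":0,"tz":0.03,"ax":0,"ay":0,"az":0,"jaw":-0.2},{"tx":0,"ty":0,"tz":0.03,"ax":0,"ay":0,"az":0,"jaw":-0.2},{"tx":0,"ty":0,"tz":0.015,"ax":0,"ay":0,"az":0,"jaw":-0.2},{"tx":0,"ty":0,"tz":0.006,"ax":0,"ay":0,"az":0,"jaw":-0.2},{"tx":0,"ty":0,"tz":0.003,"ax":0,"ay":0,"az":0,"jaw":-0.2},{"tx":0,"ty":0,"tz":0,"ax":0,"ay":0,"az":0,"jaw":-0.2},{"tx":0,"ty":0,"tz":0,"ax":0,"ay":0,"az":0,"jaw":-0.8},{"tx":0,"ty":0,"tz":0,"ax":0,"ay":0,"az":0,"jaw":-0.8},{"tx":0,"ty":0,"tz":0,"ax":0,"ay":0,"az":0,"jaw":-0.8}]' 30
python3 -m handwheel '[{"tx":0,"ty":0,"tz":0,"ax":0,"ay":0,"az":0,"jaw":-0.8},{"tx":0,"ty":0,"tz":0,"ax":0,"ay":0,"az":0,"jaw":-0.8},{"tx":0,"ty":0,"tz":-0.01,"ax":0,"ay":0,"az":0,"jaw":-0.8},{"tx":0,"ty":0,"tz":-0.03,"ax":0,"ay":0,"az":0,"jaw":-0.8},{"tx":0,"ty":0.015,"tz":-0.04,"ax":0,"ay":0,"az":0,"jaw":-0.8},{"tx":-0.01,"ty":0.035,"tz":-0.02,"ax":0,"ay":0,"az":0,"jaw":-0.8},{"tx":-0.01,"ty":0.045,"tz":0,"ax":0,"ay":0,"az":0,"jaw":-0.8},{"tx":-0.01,"ty":0.045,"tz":0,"ax":0,"ay":0,"az":0,"jaw":-0.8},{"tx":-0.0065,"ty":0.025,"tz":0,"ax":0,"ay":0,"az":0,"jaw":-0.8},{"tx":0,"ty":0,"tz":0,"ax":0,"ay":0,"az":0,"jaw":-0.8}]' 30
```

```text
time: 31.25
ee_pos: [0.4073, 0.2973, -0.0129]
tcp_rot: [179.9, -0.0, 90.0]
wrist_force: [0.1, -0.7, 6.0]
opening: 0.016
grasp_force: 29.4
time: 32.5
ee_pos: [0.5729, 0.2597, 0.0858]
tcp_rot: [-180.0, 0.0, 89.9]
wrist_force: [-1.1, 0.4, -0.6]
opening: 0.0158
grasp_force: 29.4
```

```bash
python3 -m handwheel '[{"tx":0,"ty":-0.001,"tz":0.015,"ax":0,"ay":0,"az":0,"jaw":-0.8},{"tx":0,"ty":0,"tz":0.025,"ax":0,"ay":0,"az":0,"jaw":-0.8},{"tx":0,"ty":0,"tz":0.025,"ax":0,"ay":0,"az":0,"jaw":-0.8},{"tx":0,"ty":0,"tz":0.015,"ax":0,"ay":0,"az":0,"jaw":-0.8},{"tx":0,"ty":0,"tz":0.005,"ax":0,"ay":0,"az":0,"jaw":-0.8},{"tx":0,"ty":0,"tz":0.003,"ax":0,"ay":0,"az":0,"jaw":-0.8},{"tx":0,"ty":0,"tz":0.002,"ax":0,"ay":0,"az":0,"jaw":-0.8},{"tx":0,"ty":0,"tz":0.001,"ax":0,"ay":0,"az":0,"jaw":-0.8},{"tx":0,"ty":0,"tz":0.001,"ax":0,"ay":0,"az":0,"jaw":-0.8},{"tx":0,"ty":0,"tz":0,"ax":0,"ay":0,"az":0,"jaw":-0.8}]' 30
python3 -m handwheel '[{"tx":0,"ty":0,"tz":0.0005,"ax":0,"ay":0,"az":0,"jaw":-0.8},{"tx":0,"ty":0,"tz":0.0005,"ax":0,"ay":0,"az":0,"jaw":-0.8},{"tx":0,"ty":0,"tz":0.0005,"ax":0,"ay":0,"az":0,"jaw":-0.8},{"tx":0,"ty":0,"tz":0,"ax":0,"ay":0,"az":0,"jaw":-0.8},{"tx":0,"ty":0,"tz":0,"ax":0,"ay":0,"az":0,"jaw":-0.8},{"tx":0,"ty":0,"tz":0,"ax":0,"ay":0,"az":0,"jaw":-0.8},{"tx":0,"ty":0,"tz":0,"ax":0,"ay":0,"az":0,"jaw":-0.8},{"tx":0,"ty":0,"tz":0,"ax":0,"ay":0,"az":0,"jaw":-0.8},{"tx":0,"ty":0,"tz":0,"ax":0,"ay":0,"az":0,"jaw":-0.8},{"tx":0,"ty":0,"tz":0,"ax":0,"ay":0,"az":0,"jaw":-0.8}]' 30
```

```text
time: 33.75
ee_pos: [0.5709, 0.2605, -0.0056]
tcp_rot: [180.0, -0.0, 90.0]
wrist_force: [0.2, -0.2, -0.9]
opening: 0.0157
grasp_force: 29.4
time: 35.0
ee_pos: [0.5708, 0.2605, -0.0072]
tcp_rot: [-180.0, -0.0, 90.0]
wrist_force: [-0.3, -0.7, -1.1]
opening: 0.0158
grasp_force: 29.4
```

```bash
python3 -m handwheel '[{"tx":0,"ty":0,"tz":0.0005,"ax":0,"ay":0,"az":0,"jaw":-0.8},{"tx":0,"ty":0,"tz":0.0005,"ax":0,"ay":0,"az":0,"jaw":-0.8},{"tx":0,"ty":0,"tz":0.0003,"ax":0,"ay":0,"az":0,"jaw":-0.8},{"tx":0,"ty":0,"tz":0,"ax":0,"ay":0,"az":0,"jaw":-0.8},{"tx":0,"ty":0,"tz":0,"ax":0,"ay":0,"az":0,"jaw":-0.8},{"tx":0,"ty":0,"tz":0,"ax":0,"ay":0,"az":0,"jaw":-0.8},{"tx":0,"ty":0,"tz":0,"ax":0,"ay":0,"az":0,"jaw":-0.8},{"tx":0,"ty":0,"tz":0,"ax":0,"ay":0,"az":0,"jaw":-0.8},{"tx":0,"ty":0,"tz":0,"ax":0,"ay":0,"az":0,"jaw":-0.8},{"tx":0,"ty":0,"tz":0,"ax":0,"ay":0,"az":0,"jaw":-0.8}]' 30
```

```text
time: 36.25
ee_pos: [0.5709, 0.2605, -0.0078]
tcp_rot: [180.0, -0.0, 90.0]
wrist_force: [-2.6, -1.0, 5.4]
opening: 0.0159
grasp_force: 29.9
```

Contact. Releasing, rising and moving clear.

```bash
python3 -m handwheel '[{"tx":0,"ty":0,"tz":0,"ax":0,"ay":0,"az":0,"jaw":-0.5},{"tx":0,"ty":0,"tz":0,"ax":0,"ay":0,"az":0,"jaw":-0.2},{"tx":0,"ty":0,"tz":0,"ax":0,"ay":0,"az":0,"jaw":-0.2},{"tx":0,"ty":0,"tz":0,"ax":0,"ay":0,"az":0,"jaw":-0.2},{"tx":0,"ty":0,"tz":-0.01,"ax":0,"ay":0,"az":0,"jaw":-0.2},{"tx":0,"ty":0,"tz":-0.04,"ax":0,"ay":0,"az":0,"jaw":-0.2},{"tx":0,"ty":0,"tz":-0.045,"ax":0,"ay":0,"az":0,"jaw":-0.2},{"tx":0,"ty":-0.04,"tz":-0.04,"ax":0,"ay":0,"az":0,"jaw":-0.2},{"tx":0,"ty":-0.05,"tz":-0.03,"ax":0,"ay":0,"az":0,"jaw":-0.2},{"tx":0,"ty":-0.05,"tz":0,"ax":0,"ay":0,"az":0,"jaw":-0.2}]' 30
python3 -m handwheel '[{"tx":0,"ty":-0.04,"tz":0,"ax":0,"ay":0,"az":0,"jaw":-0.2},{"tx":0,"ty":-0.03,"tz":0,"ax":0,"ay":0,"az":0,"jaw":-0.2},{"tx":0,"ty":0,"tz":0,"ax":0,"ay":0,"az":0,"jaw":-0.2},{"tx":0,"ty":0,"tz":0,"ax":0,"ay":0,"az":0,"jaw":-0.2},{"tx":0,"ty":0,"tz":0,"ax":0,"ay":0,"az":0,"jaw":-0.2},{"tx":0,"ty":0,"tz":0,"ax":0,"ay":0,"az":0,"jaw":-0.2},{"tx":0,"ty":0,"tz":0,"ax":0,"ay":0,"az":0,"jaw":-0.2},{"tx":0,"ty":0,"tz":0,"ax":0,"ay":0,"az":0,"jaw":-0.2},{"tx":0,"ty":0,"tz":0,"ax":0,"ay":0,"az":0,"jaw":-0.2},{"tx":0,"ty":0,"tz":0,"ax":0,"ay":0,"az":0,"jaw":-0.2}]' 30
python3 - <<'E'
from chk import *
for k,x,y in(('green',.572,.2598),('amber',.5955,.0581),('blue',.5882,-.1325),('rose',.5628,-.3208)): chk(k,'top',x,y,.042,.011)
shot('top','tf');cv2.imwrite('pics/tfc.png',cv2.resize(cv2.imread('pics/tf.png')[100:275,135:505],None,fx=2.1,fy=2.1,interpolation=cv2.INTER_CUBIC))
E
```

```text
time: 37.5
ee_pos: [0.4306, 0.261, 0.16]
tcp_rot: [179.7, -0.2, 90.0]
wrist_force: [0.0, 0.3, 0.5]
opening: 0.0346
grasp_force: 0.0
time: 38.75
ee_pos: [0.3608, 0.2605, 0.1565]
tcp_rot: [180.0, -0.0, 90.0]
wrist_force: [-0.1, 0.4, -0.5]
opening: 0.0345
grasp_force: 0.0
green top px 131 bbox cen [571.1 258.5] rect [570.9 258.6] [43.1 41.6]
amber top px 172 bbox cen [595.3  57.1] rect [595.3  57.1] [48.1 32.1]
blue top px 172 bbox cen [ 587.5 -132.4] rect [ 588.1 -133. ] [42.4 45.7]
rose top px 199 bbox cen [ 563.3 -321.2] rect [ 563.1 -321.4] [39.7 52.8]
```

View pics/tfc.png

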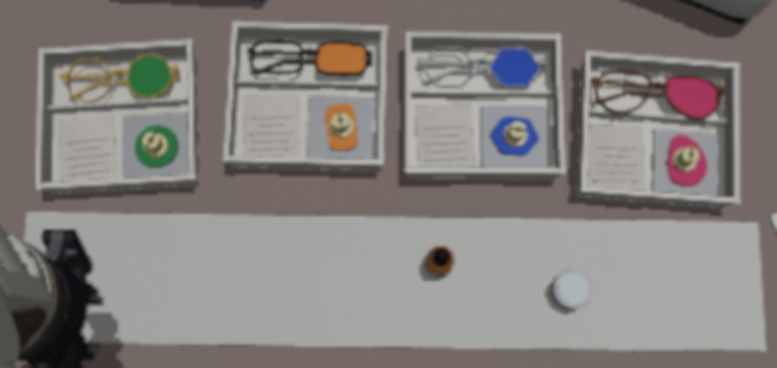

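All four lenses lie flat, centred on their matching pads: green (157,145), amber (341,127), blue (515,136), rose (687,160). The dropper (440,260) and pot (571,288) haven't moved, and the arm is clear.

```bash
python3 -c "
from workcell import workorder
print(workorder.job_done())"
```

```text
the job is handed in; nothing more can be done
None
```

I put all four lenses block up on their matching trays' pads, within about 1.5 mm of centre in the final top view, left the dropper and screw pot undisturbed, and handed the job in at about 39 s; no verdict came back.

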